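Set the lens rotator to 40 degrees and clamp it

ROBOT

A 7-joint arm with a two-finger parallel gripper is mounted at the origin on the work surface. World frame = base frame: x ahead of the robot, y to its left, z up, the work surface at z = 0. Lengths are in m, angles in rad, forces in N, time in s.
With the tool pointing down it reaches from about 0.425 to 0.875 m from the base axis. Payload 4.7 kg.
Tool frame: the origin (TCP) lies at the very end of the fingers, on their centre line; the grasp point (between the pads) lies 19 mm behind it; z points along the fingers, y is the line along which they close (so a half turn about z gives the same grasp; the last joint's range is limited). The gripper opens to 87 mm and grips with 3 to 60 N. Pads are 19 mm wide; open, the fingers measure 117 mm over their backs; the gripper's body (75 mm by 190 mm) begins 51 mm behind the grasp point.
Start: joints at [-1.211, 0.321, -0.07, 1.45, 0.023, 1.371, -0.057], TCP at [0.22, 0.612, 0.223] pointing down, gripper open.
Joint ranges: [-2.86, 2.86], [-0.3, 2.09], [-1.38, 1.24], [0.06, 2.45], [-1.56, 4.7], [0.09, 2.05], [-2.69, 2.69]. Speed limits (rad/s): [2.57, 2.57, 3.14, 3.14, 3.14, 3.14, 3.14].

INTERFACE

Orientations are given as a rotation vector (axis times angle).
In Python, from bench import ctrl, imaging, ticket gives the robot as it stands.
- The arm moves only by the tool jog_arm, never from a script. Its argument "rows" is text: rows parted by semicolons, each of 7 numbers parted by spaces: the shift along the tool's x, y, z in cm, then the turn, a rotation vector about the tool's x, y, z in rad, then the closure, from -1 (fully open) to 1 (shut), so that 0 is half open. A call has 1 to 5 rows; each row shifts and turns the commanded pose from where the row before left it, along the tool's axes as they then stand; what a row does not reach is not made up. A row lasts 1/8 s, in which the tool goes at most 62.5 mm and 10.7 degrees, less where a joint would pass 70% of its speed; a pose out of reach is approached as far as the arm can. A call with a gripper value outside its range is refused whole. The fingers move at their own pace and stop on an object; "force" is the grip in N (left out, the last holds). Time passes only in rows, so rows that do not move let the fingers close. It gives the time, the measured TCP pose, the force, the opening and the grip force at its end, in the units of the state.
- ctrl.get_state(): the state, without advancing time (a new reading comes with each control period).
- imaging.get_image(name): name is "side" or "top"; returns a dict with "img" (400x640x3 uint8, blue, green, red), "vertical_fov" (degrees; the focal length in pixels is half the picture's height over the tangent of half this angle, whatever the lens; pixels are square), "cx", "cy" (the principal point, pixels), "k1" (the pictures are not rectified: a ray, as slopes to the right and down, at radius r is drawn at 1 + k1 r^2 times it, then the intrinsics apply), "origin" and "orientation" of the camera in the world. Camera axes: x right, y down, z forward; pixel columns grow to the right and rows downward; lengths in m; the calibration is good to about 2 mm. A picture is of the moment at which its call begins. There is no depth.
- ticket.close_job(): hands the job in; it is judged then, once.
The state is a dict: "time": time; "joint_positions": joint angles; "qd": joint speeds; "joint_torque": joint torques, N m; "position": TCP position; "tool_rot": TCP orientation; "ft_force": force on the tool from outside, world axes, zero at the start; "torque": the same for the moment, N m; "grip_width": opening from 0.0 (shut) to 1.0 (fully open); "grip_force": force on a finger pad.
Only numpy, scipy, OpenCV 4.12 (cv2) and the standard library are available. Lean on these libraries where they do the work, as an engineer would, in place of code of your own. Each camera call takes 0.05 s, during which the arm holds its last target. There are 200 camera calls.

TASK

Get the lens rotator ready for the next patient: lift the dust cap off its scale ring and stand it, knob up, flat in the steel tray without dropping it. Then turn the ring until its scale reads 40 degrees at the index line, and after that take the ball-topped lever right through its zigzag gate, from the open end to the far end notch, to clamp the setting. Leave the scale at 40 and the other things on the desk where they are.

Things in the scene. Friction and masses are not known exactly. Their poses are not given: they have to be found in the camera images.
- instrument: Lens rotator: fixed white metal housing 160 (x) by 290 (y) by 70 mm high. Origin at the centre of its underside, on the desk; x points roughly away from the robot, y left, z up. On its flat top: the scale ring (vertical axis at x 0, y +68 mm) and the zigzag gate (centre x 0, y -75 mm), an aluminium plate 66 by 49 mm, its top 79 mm above the desk.
- ring_grip (a point): On the scale ring's vertical axis, 101 mm above the desk. Grip here: an upright round knurled steel cylinder 54 mm in diameter, 78 to 108 mm above the desk, a lens in its top, under the dust cap at the start. At its foot a white scale disc 100 mm in diameter (top at 78 mm) turns with it. Friction about 0.06 N m; stays where it is left.
- scale_ring (a joint): Scale reading at the index line, rad (40 degrees = 0.698); stops at 0 and pi; 80 to 120 degrees at the start. Marks every 10 degrees over half the disc's rim, longer every 30; one dot at the 0 mark, two at 90, three at 180. Numbers grow anticlockwise round the disc seen from above, so turning the ring anticlockwise lowers the reading.
- cap_center (a point): Centre of the loose grey dust cap, 31 mm above its rim; z up; 50 to 100 g. Inverted cup 66 mm in diameter, 36 mm high (inside 60 wide, 32 deep), with an upright round knob on top, 24 mm in diameter, 26 mm high, 5 to 31 mm above this point. At the start it stands on the scale disc over the ring's grip with 3 mm of room all round; lift it straight up over 31 mm to clear.
- tray: Fixed open steel tray, 140 by 140 mm, 18 mm high, walls and floor 4 mm. Origin at the centre of its underside, z up. It stands to the left or right of the instrument.
- lever_knob (a point): Centre of the lever's black ball knob, 28 mm in diameter. Its steel stalk, 8 mm thick, comes up through the gate and tilts any way about a pivot at desk height under the gate's centre, 155 mm from the knob's centre. Stays where it is left; the knob takes about 1.5 N to move. At the start within 13 mm of gate_start, in the first leg.
- gate_start (a point): Knob centre with the lever at the open (start) end of the slot. The slot is 11 mm wide: about 3 mm of play at the knob to each side. The knob goes along four straight legs: gate_start to gate_c1 (40 mm along the instrument's +x), to gate_c2 (44 mm, -y), to gate_c3 (40 mm, +x), to gate_end (44 mm, +y). At each the knob's centre is 148 to 154 mm above the desk.
- gate_c1 (a point): Where the knob's centre is at the slot's first corner.
- gate_c2 (a point): Where the knob's centre is at the slot's second corner.
- gate_c3 (a point): Where the knob's centre is at the slot's third corner.
- gate_end (a point): Where the knob's centre is with the lever fully home in the far end notch (clamped).
- cleaner: Loose white spray-cleaner bottle, 48 mm in diameter, 120 mm high, on the other side of the instrument from the tray; leave alone. Origin at its underside's centre.
- timer: Loose red-ended glass timer, 44 mm in diameter, 100 mm high, beyond the instrument; leave alone. Origin at its underside's centre.
- lens_case: Loose black lens case, 70 by 110 by 30 mm, beyond the instrument; leave alone. Origin at its underside's centre.
- index_mark (a point): Middle of the index line: a black line 21 mm long on a small fixed grey block, level with the scale's face (78 mm above the desk), on the +x side of the scale ring (away from the robot), 64 mm from the ring's axis and pointing at it.
Mind the look-alikes: they are no part of the job. What is shaped like the part that bears cap_center but orange is not meant.

How it is judged:
By the outcome, as a careful person would: the job done as asked, in the order asked, and still so for the second after the job is handed in, with the robot touching nothing.
It also fails if it takes over 62 s, if anything falls off the work surface, if the arm or the gripper's body presses on something with over 40 N, if the wrist force passes 120 N, or if a joint passes its speed limit or range.

## Working session

There is one attempt and no reset: what is moved stays moved. The work goes in short steps, Python scripts to look and compute and a tool call to move; the robot and the scene stay as the last step left them, time stands still between calls to the robot, and variables do not carry over. Pictures are saved under pics/ and viewed, at most 10 in all, crops included, and the job is handed in when it is done.

Besides the shell and the picture viewer there is one more tool, called by a JSON object that holds its "name" and its "arguments", one argument or row to a line. jog_arm: Moves the arm, as the interface text tells. Its arguments: {"type":"object","properties":{"rows":{"type":"string"},"force":{"type":"number"}},"required":["rows"]}

```bash
mkdir -p pics; ls
cat > h.py <<'E'
import numpy as np, cv2
from scipy.spatial.transform import Rotation as R
from bench import ctrl, imaging, ticket
def cam(d):
    h=d["img"].shape[0]; f=h/2/np.tan(np.radians(d["vertical_fov"])/2)
    o=np.array(d["orientation"],float)
    M=R.from_rotvec(o).as_matrix() if o.size==3 else (R.from_quat(o).as_matrix() if o.size==4 else o.reshape(3,3))
    return f,M,np.array(d["origin"],float)
def unproj(d,u,v,z):
    f,M,o=cam(d); p=np.array([(u-d["cx"])/f,(v-d["cy"])/f]); s=p.copy()
    for _ in range(30): s=p/(1+d["k1"]*(s@s))
    r=M@np.array([*s,1.]); return o+r*(z-o[2])/r[2]
def proj(d,P):
    f,M,o=cam(d); c=M.T@(np.array(P,float)-o); s=c[:2]/c[2]; s=s*(1+d["k1"]*(s@s))
    return s*f+np.array([d["cx"],d["cy"]])
E
python3 - <<'E'
from h import *
for n in("top","side"):
    d=imaging.get_image(n); cv2.imwrite(f"pics/{n}0.png",d["img"]); print(n,{k:v for k,v in d.items() if k!="img"})
print(ctrl.get_state())
E
```

```text
pics
top {'vertical_fov': 53.06308948884642, 'cx': 320.4297721542737, 'cy': 196.9016747672661, 'k1': -0.002051210378580139, 'origin': array([ 0.40269568, -0.00902951,  1.08391798]), 'orientation': array([-2.20763307,  2.00948022, -0.21151745])}
side {'vertical_fov': 42.38661538159457, 'cx': 321.3987173243343, 'cy': 199.34162118674854, 'k1': -0.15121356959933077, 'origin': array([-0.20601938, -0.9417216 ,  0.84046806]), 'orientation': array([-2.00357021,  0.73816375, -0.41878798])}
{'time': 0.1, 'joint_positions': array([-1.21086366,  0.32178675, -0.07005506,  1.45156003,  0.02257579,
        1.37081799, -0.05689295]), 'qd': array([-0.00059435, -0.00184947, -0.00046494, -0.00307895, -0.00211663,
       -0.00194305, -0.00052813]), 'joint_torque': array([-4.99817088e-04, -4.92573667e+01, -4.05964544e-01, -3.13399243e+01,
       -6.40377402e-02,  3.95851058e-02,  7.33568982e-05]), 'position': array([0.22022047, 0.61101844, 0.22154253]), 'tool_rot': array([-5.40486890e-01, -3.09451713e+00,  2.78222404e-03]), 'ft_force': array([-0.64557032,  0.48351739, -0.07452508]), 'torque': array([ 0.03364266, -0.04790701,  0.03198063]), 'grip_force': 0.0, 'grip_width': 0.9976360506307187}
```

View pics/top0.png

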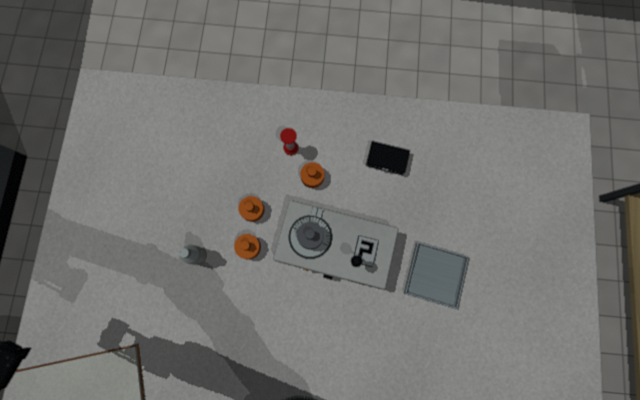

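View pics/side0.png

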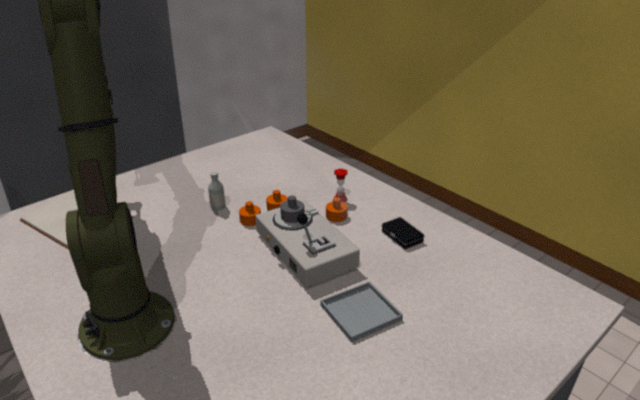

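Top view: the grey cap on the ring is at (313,235). Three orange look-alikes are at (313,174), (251,208) and (247,246). The lever knob is at (356,261) and the tray at about (437,275). I choose the grey cap and check it in an enlarged crop.

Run:
```python
from h import *
im=cv2.imread("pics/top0.png")[190:310,265:475]; im=cv2.convertScaleAbs(im,alpha=1.5)
cv2.imwrite("pics/c0.png",cv2.resize(im,None,fx=3.8,fy=3.8,interpolation=cv2.INTER_CUBIC))
```

```text
(no output)
```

View pics/c0.png

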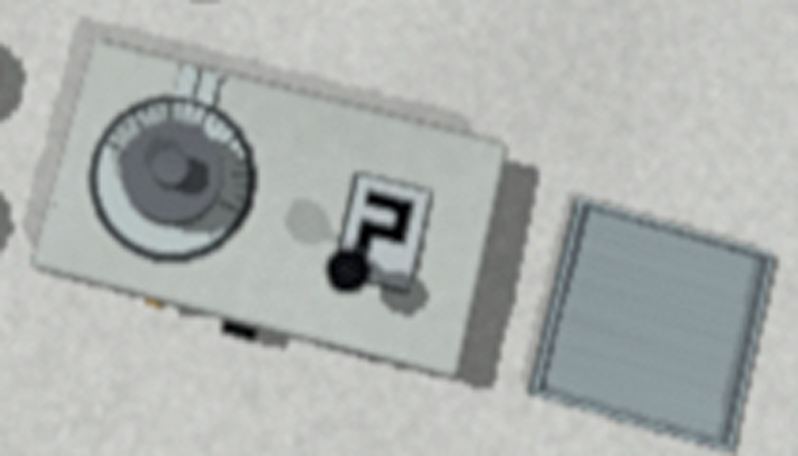

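The crop (3.8x, offset 265,190) confirms the grey cap on the scale ring, with its knob top at (170,165) and the disc at (173,178). Housing corners are (92,35), (505,145), (460,378), (35,265). Tray corners are (577,197), (776,257), (735,452), (530,393), and the lever ball is at (348,269).

```bash
cat >> h.py <<'E'
def fit(L,W):  # rigid 2D fit L->W
    L=np.array(L,float);W=np.array(W,float)[:,:2];a=L-L.mean(0);b=W-W.mean(0)
    th=np.arctan2((a[:,0]*b[:,1]-a[:,1]*b[:,0]).sum(),(a*b).sum()); c,s=np.cos(th),np.sin(th)
    M=np.array([[c,-s],[s,c]]); t=W.mean(0)-M@L.mean(0); return th,t,W-(L@M.T+t)
E
python3 - <<'E'
from h import *
d=imaging.get_image("top")
c=lambda x,y,z:unproj(d,(x+.5)/3.8-.5+265,(y+.5)/3.8-.5+190,z)
np.set_printoptions(precision=4,suppress=True)
W=[c(*p,.07) for p in((92,35),(505,145),(460,378),(35,265))]
th,t,r=fit([(.08,.145),(.08,-.145),(-.08,-.145),(-.08,.145)],W); print("inst",th,t,r.ravel())
M=np.array([[np.cos(th),-np.sin(th)],[np.sin(th),np.cos(th)]])
print("ring",M@[0,.068]+t,"gate",M@[0,-.075]+t,"index",M@[.064,.068]+t)
print("disc",c(173,178,.075),"captop",c(170,165,.140),"caprim",c(171,174,.114))
g=c(392,230,.079);print("gateplate",g,"ball",c(348,269,.151))
T=[c(*p,.018) for p in((577,197),(776,257),(735,452),(530,393))]
print("tray",fit([(.07,.07),(.07,-.07),(-.07,-.07),(-.07,.07)],T))
for n,z in(("timer",.1),):pass
s=imaging.get_image("side")
print("side proj knobtop",proj(s,[*(M@[0,.068]+t),.140]),"ball",proj(s,c(348,269,.151)),"tray corners",[proj(s,x) for x in T],"inst",[proj(s,x) for x in W])
im=s["img"][170:345,225:410];cv2.imwrite("pics/s1.png",cv2.resize(im,None,fx=3.2,fy=3.2,interpolation=cv2.INTER_CUBIC))
print(R.from_rotvec(ctrl.get_state()["tool_rot"]).as_matrix())
E
```

```text
inst -0.15814570436052788 [ 0.4981 -0.0443] [ 0.0005  0.0009 -0.0025  0.0036  0.0006 -0.0007  0.0013 -0.0038]
ring [0.5088 0.0229] gate [ 0.4863 -0.1183] index [0.572  0.0128]
disc [0.5083 0.0227 0.075 ] captop [0.5094 0.0233 0.14  ] caprim [0.5067 0.023  0.114 ]
gateplate [ 0.4874 -0.1239  0.079 ] ball [ 0.4554 -0.0907  0.151 ]
tray (np.float64(-0.19008911229695258), array([ 0.4457, -0.3153]), array([[-0.0001,  0.0015],
       [-0.0023, -0.0007],
       [ 0.0014, -0.0019],
       [ 0.0009,  0.001 ]]))
side proj knobtop [291.4783 195.8152] ball [302.2107 216.6495] tray corners [array([368.1124, 279.1091]), array([402.0667, 313.6898]), array([352.0043, 335.5219]), array([319.4669, 297.7519])] inst [array([303.579 , 197.7376]), array([358.6852, 247.3556]), array([305.9489, 268.2298]), array([255.2822, 213.4293])]
[[-0.9408  0.3389 -0.0003]
 [ 0.3389  0.9408 -0.0011]
 [-0.0001 -0.0011 -1.    ]]
```

View pics/s1.png

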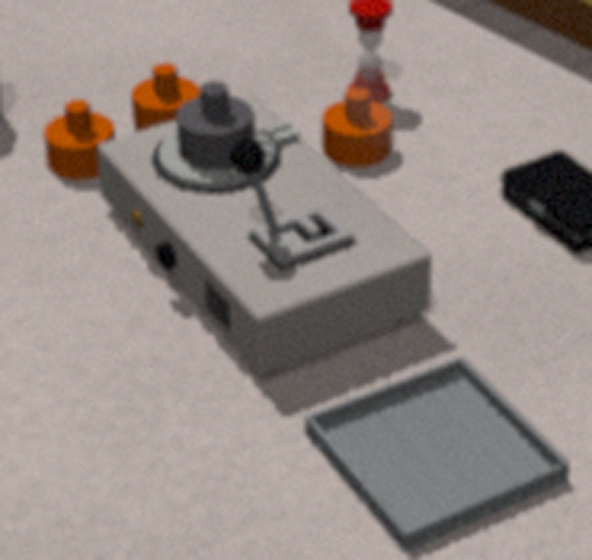

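Side crop (3.2x, offset 225,170): the knob top at (214,88) and ball at (247,155) agree with the top-view estimates to about 2 px. Now I plan the approach above the cap.

```bash
cat >> h.py <<'E'
def rel(target, yaw=None, n=1, P=None, y0=None):
    """rows (cm, rad about tool z) to target world pos / yaw(rad, of tool y)"""
    s=ctrl.get_state(); M=R.from_rotvec(s["tool_rot"]).as_matrix()
    P=s["position"] if P is None else np.array(P,float)
    y0=np.arctan2(M[1,1],M[0,1]) if y0 is None else y0
    yaw=y0 if yaw is None else yaw
    D=(np.array(target)-P)/n*100; w=(yaw-y0)/n
    for i in range(n):
        a=y0+w*i; x=np.array([-np.sin(a),np.cos(a),0]);y=np.array([np.cos(a),np.sin(a),0])
        print("%.2f %.2f %.2f 0 0 %.3f"%(D@x,D@y,-D[2],-w))
E
python3 - <<'E'
from h import *
rel([.509,.023,.20],0,12)
s=ctrl.get_state(); M=R.from_rotvec(s["tool_rot"]).as_matrix(); print(M)
E
```

```text
-3.93 -3.80 0.18 0 0 0.102
-4.29 -3.38 0.18 0 0 0.102
-4.61 -2.92 0.18 0 0 0.102
-4.89 -2.44 0.18 0 0 0.102
-5.11 -1.93 0.18 0 0 0.102
-5.28 -1.39 0.18 0 0 0.102
-5.39 -0.85 0.18 0 0 0.102
-5.45 -0.30 0.18 0 0 0.102
-5.45 0.26 0.18 0 0 0.102
-5.40 0.82 0.18 0 0 0.102
-5.29 1.36 0.18 0 0 0.102
-5.12 1.89 0.18 0 0 0.102
[[-9.40827026e-01  3.38887017e-01 -3.10711031e-04]
 [ 3.38887153e-01  9.40826431e-01 -1.06043047e-03]
 [-6.70409682e-05 -1.10297762e-03 -9.99999389e-01]]
```

{"name": "jog_arm", "arguments": {
  "rows": "-3.9 -3.8 0.2 0 0 0.1 -1; -4.3 -3.4 0.2 0 0 0.1 -1; -4.6 -2.9 0.2 0 0 0.1 -1; -4.9 -2.4 0.2 0 0 0.1 -1; -5.1 -1.9 0.2 0 0 0.1 -1",
  "force": 20
}}

```text
time: 0.82
position: [0.3424, 0.3657, 0.2125]
tool_rot: [1.294, 2.863, 0.001]
ft_force: [1.2, 0.8, -0.3]
grip_width: 0.998
grip_force: 0.0
```

{"name": "jog_arm", "arguments": {
  "rows": "-5.3 -1.4 0.2 0 0 0.1 -1; -5.4 -0.9 0.2 0 0 0.1 -1; -5.4 -0.3 0.2 0 0 0.1 -1; -5.4 0.3 0.2 0 0 0.1 -1; -5.4 0.8 0.2 0 0 0.1 -1"
}}

```text
time: 1.45
position: [0.4656, 0.1231, 0.2026]
tool_rot: [1.962, 2.454, 0.001]
ft_force: [-0.1, 1.1, -0.5]
grip_width: 0.998
grip_force: 0.0
```

{"name": "jog_arm", "arguments": {
  "rows": "-5.3 1.4 0.2 0 0 0.1 -1; -5.1 1.9 0.2 0 0 0.1 -1; 0 0 0 0 0 0 -1; 0 0 0 0 0 0 -1"
}}

```text
time: 1.95
position: [0.5154, 0.0286, 0.1983]
tool_rot: [-2.192, -2.249, 0.0]
ft_force: [0.0, 0.2, -0.5]
grip_width: 1.001
grip_force: 0.0
```

Run:
```python
from h import *
s=ctrl.get_state();print(s["time"],s["position"],s["tool_rot"],s["joint_positions"],s["ft_force"])
rel([.509,.023,.118],0,1)
d=imaging.get_image("side");print(proj(d,s["position"]))
im=d["img"][110:260,230:390];cv2.imwrite("pics/s2.png",cv2.resize(im,None,fx=4,fy=4,interpolation=cv2.INTER_CUBIC))
```

```text
1.95 [0.51540651 0.02859257 0.19832783] [-2.19206154e+00 -2.24911443e+00  3.25538771e-05] [-0.60139229  0.04377114  0.51251896  1.82951374 -0.0231741   1.27463396
 -0.05681316] [ 0.02685374  0.22386263 -0.45083137]
-0.54 -0.65 8.03 0 0 0.026
[291.48319974 175.16205842]
```

View pics/s2.png

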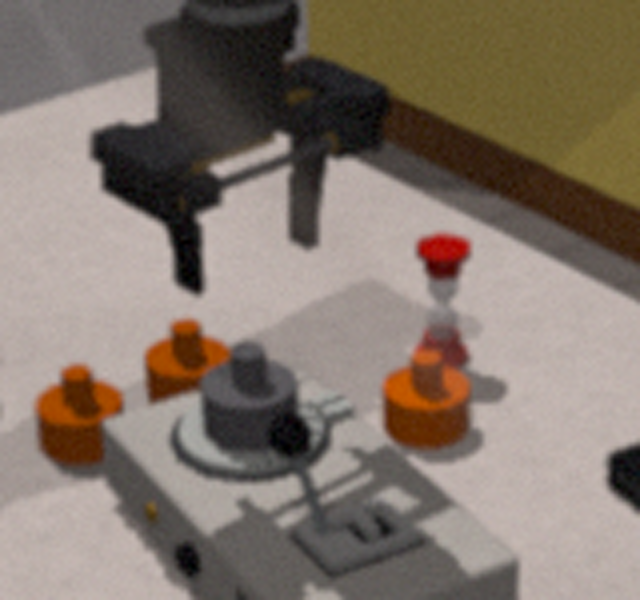

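The fingertips are at crop (193,290) and (305,245). Their midpoint falls 1.6 px below its projection, and the cap knob shows the same offset, so the estimates agree. Descend and grip.

{"name": "jog_arm", "arguments": {
  "rows": "-0.5 -0.7 2 0 0 0.02 -1; 0 0 2 0 0 0 -1; 0 0 2 0 0 0 -1; 0 0 2 0 0 0 -1; 0 0 0 0 0 0 -1"
}}

```text
time: 2.62
position: [0.5072, 0.0244, 0.1173]
tool_rot: [-2.211, -2.229, 0.004]
ft_force: [0.1, 0.5, 0.3]
grip_width: 0.993
grip_force: 0.0
```

{"name": "jog_arm", "arguments": {
  "rows": "0 0 0 0 0 0 0.2; 0 0 0 0 0 0 0.6; 0 0 0 0 0 0 1; 0 0 0 0 0 0 1; 0 0 0 0 0 0 1"
}}

```text
time: 3.25
position: [0.509, 0.0227, 0.1187]
tool_rot: [2.216, 2.227, 0.001]
ft_force: [-0.2, -0.5, -0.4]
grip_width: 0.519
grip_force: 0.0
```

{"name": "jog_arm", "arguments": {
  "rows": "0 0 0 0 0 0 1; 0 0 0 0 0 0 1; 0 0 0 0 0 0 1; 0 0 0 0 0 0 1; 0 0 0 0 0 0 1"
}}

```text
time: 3.88
position: [0.5088, 0.0227, 0.1185]
tool_rot: [-2.216, -2.227, 0.0]
ft_force: [-0.3, -1.1, -0.3]
grip_width: 0.268
grip_force: 20.2
```

{"name": "jog_arm", "arguments": {
  "rows": "0 0 -0.5 0 0 0 1; 0 0 -1 0 0 0 1; 0 0 -2 0 0 0 1; 0 0 -2 0 0 0 1; 0 0 -2 0 0 0 1"
}}

```text
time: 4.5
position: [0.5091, 0.0227, 0.195]
tool_rot: [2.216, 2.227, 0.001]
ft_force: [-0.3, -0.1, -0.6]
grip_width: 0.263
grip_force: 20.2
```

{"name": "jog_arm", "arguments": {
  "rows": "0 0 -2 0 0 0 1; 0 0 -2 0 0 0 1; 0 0 -1 0 0 0 1; 0 0 0 0 0 0 1; 0 0 0 0 0 0 1"
}}

```text
time: 5.12
position: [0.5084, 0.0227, 0.2429]
tool_rot: [-2.215, -2.227, 0.001]
ft_force: [0.5, -0.3, -1.5]
grip_width: 0.27
grip_force: 20.2
```

Run:
```python
from h import *
s=ctrl.get_state();print(s["time"],s["position"],s["tool_rot"],s["joint_positions"],s["ft_force"],s["grip_width"])
rel([.446,-.315,.24],None,8); rel([.446,-.315,.24],-.19,8)
```

```text
5.125 [0.50843332 0.02268379 0.24285449] [-2.21538240e+00 -2.22653809e+00  1.43228563e-03] [-6.06600938e-01 -2.44476470e-03  5.12870325e-01  1.78049842e+00
  1.29537194e-03  1.36435442e+00 -8.89759082e-02] [ 0.45966907 -0.25115886 -1.48227459] 0.270386823267166
-4.22 -0.80 0.04 0 0 -0.000
-4.22 -0.80 0.04 0 0 -0.000
-4.22 -0.80 0.04 0 0 -0.000
-4.22 -0.80 0.04 0 0 -0.000
-4.22 -0.80 0.04 0 0 -0.000
-4.22 -0.80 0.04 0 0 -0.000
-4.22 -0.80 0.04 0 0 -0.000
-4.22 -0.80 0.04 0 0 -0.000
-4.22 -0.80 0.04 0 0 0.024
-4.24 -0.70 0.04 0 0 0.024
-4.25 -0.60 0.04 0 0 0.024
-4.26 -0.49 0.04 0 0 0.024
-4.28 -0.39 0.04 0 0 0.024
-4.28 -0.28 0.04 0 0 0.024
-4.29 -0.18 0.04 0 0 0.024
-4.29 -0.07 0.04 0 0 0.024
```

The grip width of 0.27 matches the 24 mm knob, so the cap is held. Carry it to the tray.

{"name": "jog_arm", "arguments": {
  "rows": "-2 -0.4 0 0 0 0 1; -4 -0.8 0 0 0 0 1; -5 -0.9 0 0 0 0 1; -5 -0.9 0 0 0 0 1; -5 -0.9 0 0 0 0 1"
}}

```text
time: 5.75
position: [0.4693, -0.1905, 0.2432]
tool_rot: [-2.217, -2.225, 0.0]
ft_force: [1.5, -0.4, 0.2]
grip_width: 0.269
grip_force: 20.2
```

{"name": "jog_arm", "arguments": {
  "rows": "-5 -0.9 0 0 0 0 1; -4 -0.8 0 0 0 0 1; -3 -0.6 0 0 0 0 1; -0.8 -0.2 0 0 0 0 1; 0 0 0 0 0 0 1"
}}

```text
time: 6.38
position: [0.4459, -0.3158, 0.2432]
tool_rot: [-2.217, -2.225, 0.0]
ft_force: [-0.5, 0.4, -0.9]
grip_width: 0.266
grip_force: 20.2
```

Run:
```python
from h import *
s=ctrl.get_state();print(s["time"],s["position"],s["tool_rot"],s["joint_positions"],s["ft_force"],s["grip_width"])
rel([.446,-.315,.0445],None,1)
d=imaging.get_image("side");print(proj(d,s["position"]))
im=d["img"][150:350,250:450]
t=imaging.get_image("top"); b=t["img"][180:280,265:365]
print(t["img"].shape)
cv2.imwrite("pics/s3.png",np.hstack([cv2.resize(im,(390,390),interpolation=cv2.INTER_CUBIC),cv2.resize(b,(390,390),interpolation=cv2.INTER_CUBIC)]))
```

```text
6.375 [ 0.44585722 -0.31582812  0.24317171] [-2.21672549e+00 -2.22474828e+00  1.87008113e-04] [-0.2438902   0.10797544  0.8800049   1.70585353 -0.08492193  1.36849693
  0.65404295] [-0.53040699  0.4396842  -0.91169909] 0.2658430714558614
0.08 0.01 19.87 0 0 -0.000
[364.90754483 225.23900025]
(400, 640, 3)
```

View pics/s3.png

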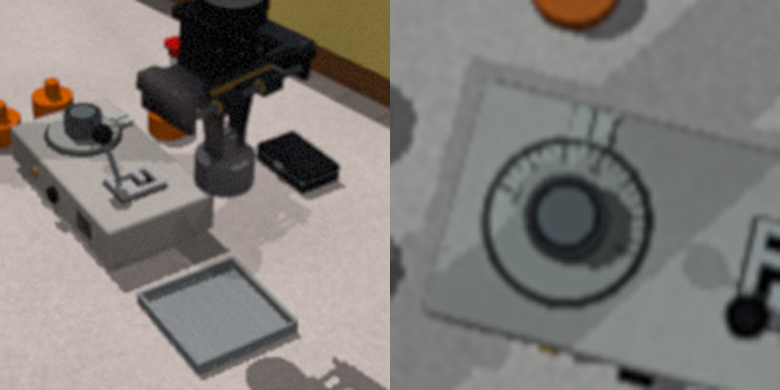

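The cap hangs upright in the grip, held over the tray, and the ring is now bare (disc at right-half crop (567,222)). Lower it.

{"name": "jog_arm", "arguments": {
  "rows": "0 0 3 0 0 0 1; 0 0 5 0 0 0 1; 0 0 5 0 0 0 1; 0 0 4 0 0 0 1; 0 0 2 0 0 0 1"
}}

```text
time: 7.1
position: [0.4462, -0.3133, 0.0514]
tool_rot: [-2.211, -2.227, 0.001]
ft_force: [0.3, 0.5, -0.9]
grip_width: 0.271
grip_force: 20.2
```

{"name": "jog_arm", "arguments": {
  "rows": "0 0 0.3 0 0 0 1; 0 0 0.2 0 0 0 1; 0 0 0.2 0 0 0 1; 0 0 0 0 0 0 1; 0 0 0 0 0 0 1"
}}

```text
time: 7.72
position: [0.4469, -0.3158, 0.047]
tool_rot: [2.215, 2.227, 0.001]
ft_force: [-1.5, 0.5, -0.8]
grip_width: 0.272
grip_force: 20.2
```

{"name": "jog_arm", "arguments": {
  "rows": "0 0 0.1 0 0 0 1; 0 0 0 0 0 0 1; 0 0 0.1 0 0 0 1; 0 0 0 0 0 0 1"
}}

```text
time: 8.22
position: [0.4466, -0.3157, 0.0446]
tool_rot: [2.216, 2.227, 0.0]
ft_force: [-0.2, 0.9, -0.4]
grip_width: 0.267
grip_force: 20.2
```

{"name": "jog_arm", "arguments": {
  "rows": "0 0 0.05 0 0 0 1; 0 0 0 0 0 0 1; 0 0 0 0 0 0 1"
}}

```text
time: 8.6
position: [0.4466, -0.3156, 0.0445]
tool_rot: [-2.216, -2.227, -0.001]
ft_force: [-2.4, 0.8, 4.9]
grip_width: 0.27
grip_force: 20.0
```

Contact with the floor at 4.9 N. Release and retreat.

{"name": "jog_arm", "arguments": {
  "rows": "0 0 0 0 0 0 0.3; 0 0 0 0 0 0 0; 0 0 0 0 0 0 -0.5; 0 0 0 0 0 0 -0.5; 0 0 0 0 0 0 -0.5"
}}

```text
time: 9.22
position: [0.4466, -0.3156, 0.044]
tool_rot: [-2.216, -2.227, -0.0]
ft_force: [-0.3, -0.3, 0.1]
grip_width: 0.698
grip_force: 0.0
```

{"name": "jog_arm", "arguments": {
  "rows": "0 0 -0.5 0 0 0 -1; 0 0 -2 0 0 0 -1; 0 0 -4 0 0 0 -1; 0 0 -5 0 0 0 -1; 0 0 -5 0 0 0 -1"
}}

```text
time: 9.85
position: [0.4464, -0.316, 0.212]
tool_rot: [2.216, 2.225, 0.001]
ft_force: [0.4, -0.6, 0.6]
grip_width: 0.997
grip_force: 0.0
```

Run:
```python
from h import *
s=ctrl.get_state();print(s["time"],s["position"],s["tool_rot"],s["joint_positions"],s["ft_force"],s["grip_width"])
d=imaging.get_image("side")
ts=[imaging.get_image("top") for _ in range(6)]
t=ts[0]; img=np.mean([x["img"].astype(np.float32) for x in ts],0); np.save("top1.npy",img)
# polar unwrap about ring axis at z=.078, angle 0 = +x world, CCW
def polar(c,z=.078):
    rs=np.arange(.036,.056,.0005); th=np.radians(np.arange(-180,180,.5))
    uv=np.array([[proj(t,[c[0]+r*np.cos(a),c[1]+r*np.sin(a),z]) for a in th] for r in rs]).astype(np.float32)
    return cv2.remap(img,uv[...,0],uv[...,1],cv2.INTER_CUBIC).mean(2)
p=polar((.5085,.0228)); p=cv2.normalize(p,None,0,255,cv2.NORM_MINMAX)
p=cv2.resize(p[::-1],(720,160)).astype(np.uint8)
cv2.putText(p,"-90",(180,12),0,.4,0);cv2.putText(p,"0",(360,12),0,.4,0);cv2.putText(p,"90",(540,12),0,.4,0)
a=cv2.resize(cv2.convertScaleAbs(img[205:270,280:345],alpha=1.6),(400,400),interpolation=cv2.INTER_CUBIC)
b=cv2.resize(d["img"][240:350,310:420],(360,360),interpolation=cv2.INTER_CUBIC)
o=np.zeros((565,765,3),np.uint8); o[:400,:400]=a; o[:360,400:760]=b; o[402:562,:720]=p[...,None]
cv2.imwrite("pics/r1.png",o)
```

```text
9.85 [ 0.44639164 -0.31603679  0.21203943] [2.21582686e+00 2.22514741e+00 1.35956560e-03] [-0.25087885  0.13282199  0.89667589  1.75235242 -0.108096    1.30605571
  0.67391192] [ 0.41748291 -0.59715012  0.55499377] 0.9966809987597528
```

View pics/r1.png

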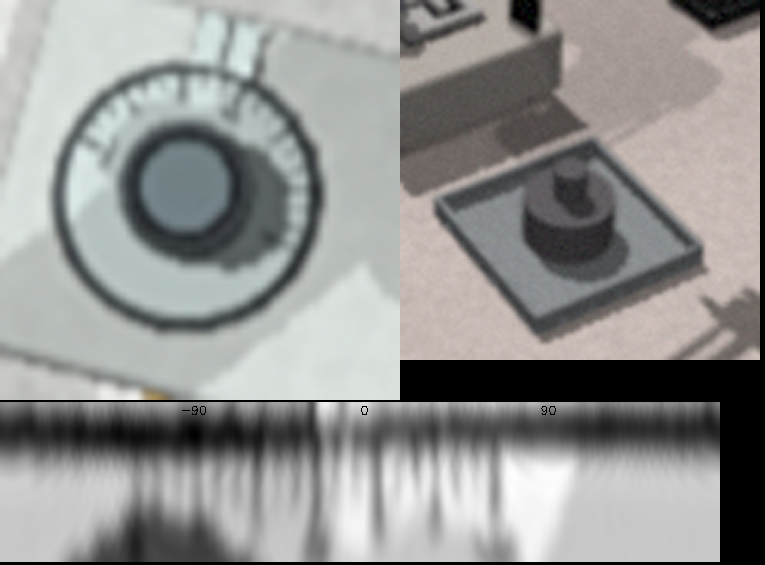

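The cap stands knob up in the tray at crop (570,200). In the polar strip (0.5°/px) the long marks lie at about -112, -82, ..., 8, 37, 67°. The 90 mark at -22° is beside the index at about -9°, so the reading is about 103. I refine this numerically.

```bash
cat > scale.py <<'E'
from h import *
from scipy.optimize import minimize
C0=np.array([.5085,.0228])
def grab(n=6):
    ts=[imaging.get_image("top") for _ in range(n)]
    return ts[0],np.mean([x["img"].astype(np.float32) for x in ts],0)
def samp(t,img,c,rs,deg,z=.078):
    uv=np.array([[proj(t,[c[0]+r*np.cos(a),c[1]+r*np.sin(a),z]) for a in np.radians(deg)] for r in rs]).astype(np.float32)
    return cv2.remap(img,uv[...,0],uv[...,1],cv2.INTER_CUBIC).mean(2)
def center(t,img):  # centre of dark rim circle
    deg=np.arange(-180,180,3.); rs=np.arange(.046,.060,.0003)
    p=samp(t,img,C0,rs,deg); r=rs[p.argmin(0)]; a=np.radians(deg)
    A=np.c_[np.cos(a),np.sin(a),np.ones_like(a)]; w=np.ones_like(a)
    for _ in range(10):
        x=np.linalg.lstsq(A*w[:,None],r*w,rcond=None)[0]; w=1/(1+((r-A@x)/.001)**2)
    return C0+x[:2],x[2]
def marks(t,img,c,guess0):
    """angle of 0 mark near guess0 (deg): comb of 19 marks"""
    deg=np.arange(-180,180,.25); p=samp(t,img,c,np.arange(.0405,.0475,.0005),deg).mean(0)
    k=72; pp=np.r_[p[-k:],p,p[:k]]; hp=p-np.convolve(pp,np.ones(2*k//2+1)/(k+1),"same")[k:-k]
    hp=hp-cv2.GaussianBlur(hp[None],(0,0),12)[0]
    hp/=np.sqrt(cv2.GaussianBlur((hp**2)[None],(0,0),40)[0])+.5
    g=np.arange(guess0-12,guess0+12,.1)
    f=lambda a:np.interp((a+180)%360,deg+180,hp,period=360)
    sc=np.array([sum(f(np.array([x+10*i]))[0]*(2 if i%3==0 else 1) for i in range(19)) for x in g])
    order=np.argsort(sc); m=sc.argmin()
    return g[m],sc[m],hp,deg
def index(t,img,c):
    deg=np.arange(-25,8,.25); rs=np.arange(.056,.074,.001); p=samp(t,img,c,rs,deg)
    return [(round(float(r),3),float(deg[20:-20][q[20:-20].argmin()])) for r,q in zip(rs,p)]
E
python3 - <<'E'
from scale import *
t,img=grab(3); c,r=center(t,img); print(c,r)
for cc in (c,C0):
    g,s,hp,deg=marks(t,img,cc,-112); print("zero mark",g,s); print(index(t,img,cc))
s=ctrl.get_state(); rel([.509,.023,.212],-.0,8)
E
```

```text
[0.50832601 0.02334282] 0.0523939853924435
zero mark -112.30000000000067 -31.10843961199513
[(0.056, -9.75), (0.057, -9.5), (0.058, -9.5), (0.059, -9.5), (0.06, -9.25), (0.061, -9.0), (0.062, -9.0), (0.063, -9.0), (0.064, -9.0), (0.065, -9.25), (0.066, -9.5), (0.067, -9.5), (0.068, -9.5), (0.069, -9.5), (0.07, -9.25), (0.071, -9.25), (0.072, -9.0), (0.073, -8.75)]
zero mark -112.00000000000068 -32.65698105376331
[(0.056, -9.25), (0.057, -9.0), (0.058, -9.0), (0.059, -8.75), (0.06, -8.75), (0.061, -8.75), (0.062, -8.5), (0.063, -8.5), (0.064, -8.75), (0.065, -9.0), (0.066, -9.0), (0.067, -9.25), (0.068, -9.0), (0.069, -9.0), (0.07, -8.75), (0.071, -8.75), (0.072, -8.5), (0.073, -8.5)]
4.22 0.81 -0.05 0 0 0.001
4.23 0.81 -0.05 0 0 0.001
4.23 0.80 -0.05 0 0 0.001
4.23 0.80 -0.05 0 0 0.001
4.23 0.80 -0.05 0 0 0.001
4.23 0.80 -0.05 0 0 0.001
4.23 0.79 -0.05 0 0 0.001
4.23 0.79 -0.05 0 0 0.001
```

The scale reads 103.0 (index at -9.3°, 0 mark at -112.3°), so the ring must turn 63° (1.10 rad) anticlockwise. Move back over the ring.

{"name": "jog_arm", "arguments": {
  "rows": "2.8 0.5 0 0 0 0 -1; 5 1 0 0 0 0 -1; 6 1.1 0 0 0 0 -1; 6 1.1 0 0 0 0 -1; 6 1.1 0 0 0 0 -1"
}}

```text
time: 10.98
position: [0.4931, -0.0555, 0.2087]
tool_rot: [-2.216, -2.227, 0.0]
ft_force: [0.7, -0.2, -0.3]
grip_width: 1.0
grip_force: 0.0
```

{"name": "jog_arm", "arguments": {
  "rows": "5 1 0 0 0 0 -1; 3 0.5 0 0 0 0 -1; 0 0 0 0 0 0 -1; 0 0 0 0 0 0 -1"
}}

```text
time: 11.48
position: [0.5076, 0.0213, 0.2086]
tool_rot: [2.217, 2.225, -0.002]
ft_force: [-0.3, -0.8, 0.8]
grip_width: 1.001
grip_force: 0.0
```

Run:
```python
from h import *
s=ctrl.get_state();print(s["time"],s["position"],s["joint_positions"])
rel([.5085,.0231,.083],0,1)
```

```text
11.475 [0.50758159 0.02128605 0.20860061] [-0.65534125  0.01501582  0.57056146  1.83461241 -0.00736806  1.29540738
 -0.07914146]
0.18 0.09 12.56 0 0 0.004
```

{"name": "jog_arm", "arguments": {
  "rows": "0.2 0.1 2 0 0 0 -1; 0 0 4 0 0 0 -1; 0 0 4 0 0 0 -1; 0 0 2 0 0 0 -1; 0 0 0.4 0 0 0 -1"
}}

```text
time: 12.1
position: [0.5076, 0.0227, 0.0838]
tool_rot: [-2.218, -2.223, 0.004]
ft_force: [-0.2, -0.8, -0.2]
grip_width: 1.0
grip_force: 0.0
```

{"name": "jog_arm", "arguments": {
  "rows": "0 0 0 0 0 0 1; 0 0 0 0 0 0 1; 0 0 0 0 0 0 1; 0 0 0 0 0 0 1; 0 0 0 0 0 0 1"
}}

```text
time: 12.72
position: [0.5077, 0.0248, 0.0853]
tool_rot: [-2.214, -2.226, 0.002]
ft_force: [-4.7, -0.2, 5.6]
grip_width: 0.614
grip_force: 20.0
```

Gripped: 0.614 × 87 ≈ 53.4 mm, matching the ring. Turn it.

{"name": "jog_arm", "arguments": {
  "rows": "0 0 0 0 0 -0.05 1; 0 0 0 0 0 -0.1 1; 0 0 0 0 0 -0.1 1; 0 0 0 0 0 -0.1 1; 0 0 0 0 0 -0.1 1"
}}

```text
time: 13.35
position: [0.5062, 0.0245, 0.0853]
tool_rot: [-1.657, -2.663, 0.004]
ft_force: [-9.7, -1.2, 10.4]
grip_width: 0.613
grip_force: 20.0
```

{"name": "jog_arm", "arguments": {
  "rows": "0 0 0 0 0 -0.1 1; 0 0 0 0 0 -0.1 1; 0 0 0 0 0 -0.1 1; 0 0 0 0 0 -0.1 1; 0 0 0 0 0 -0.1 1"
}}

```text
time: 13.98
position: [0.5049, 0.0234, 0.0853]
tool_rot: [-0.946, -2.987, 0.005]
ft_force: [-13.4, -3.3, 14.4]
grip_width: 0.615
grip_force: 20.0
```

{"name": "jog_arm", "arguments": {
  "rows": "0 0 0 0 0 -0.1 1; 0 0 0 0 0 -0.05 1; 0 0 0 0 0 0 1; 0 0 0 0 0 0 1; 0 0 0 0 0 0 1"
}}

```text
time: 14.6
position: [0.5047, 0.0229, 0.0853]
tool_rot: [-0.724, -3.048, 0.006]
ft_force: [-13.5, -3.4, 14.4]
grip_width: 0.612
grip_force: 20.0
```

Run:
```python
from h import *
s=ctrl.get_state();M=R.from_rotvec(s["tool_rot"]).as_matrix()
print(s["time"],s["position"],s["joint_positions"],s["ft_force"],s["torque"],np.degrees(np.arctan2(M[1,1],M[0,1])),s["grip_width"])
```

```text
14.6 [0.50468252 0.02293051 0.0852798 ] [-0.54300545  0.14233715  0.47848201  1.97533964 -0.07447009  1.05043045
  1.07313887] [-13.4514444   -3.38199775  14.44086326] [-0.81560238  2.96423842  0.0031091 ] 63.262005125465336 0.6124095528825002
```

{"name": "jog_arm", "arguments": {
  "rows": "0 0 0 0 0 0 0.1; 0 0 0 0 0 0 -0.6; 0 0 0 0 0 0 -1; 0 0 0 0 0 0 -1"
}}

```text
time: 15.1
position: [0.5094, 0.0251, 0.0852]
tool_rot: [0.724, 3.056, 0.001]
ft_force: [0.7, -0.3, -0.1]
grip_width: 0.872
grip_force: 0.0
```

{"name": "jog_arm", "arguments": {
  "rows": "0 0 -2 0 0 0 -1; 0 0 -4 0 0 0 -1; 0 0 -5 0 0 0 -1; 0 0 -2 0 0 0 -1"
}}

```text
time: 15.6
position: [0.5107, 0.0251, 0.2184]
tool_rot: [0.723, 3.052, 0.004]
ft_force: [0.6, -0.6, -0.5]
grip_width: 0.997
grip_force: 0.0
```

Run:
```python
from h import *
s=ctrl.get_state();M=R.from_rotvec(s["tool_rot"]).as_matrix()
y=np.arctan2(M[1,1],M[0,1]);print(s["time"],s["position"],y)
# aside, above the ball, tool y along instrument x-ish
rel([.44,-.25,.215],-.155,8)
```

```text
15.6 [0.51066191 0.02505247 0.2183751 ] 1.105324828607717
-0.75 -3.47 0.04 0 0 0.158
-1.29 -3.31 0.04 0 0 0.158
-1.79 -3.06 0.04 0 0 0.158
-2.25 -2.75 0.04 0 0 0.158
-2.65 -2.36 0.04 0 0 0.158
-2.99 -1.91 0.04 0 0 0.158
-3.25 -1.42 0.04 0 0 0.158
-3.44 -0.89 0.04 0 0 0.158
```

{"name": "jog_arm", "arguments": {
  "rows": "-0.8 -3.5 0 0 0 0.16 -1; -1.3 -3.3 0 0 0 0.16 -1; -1.8 -3.1 0 0 0 0.16 -1; -2.2 -2.7 0 0 0 0.16 -1; -2.6 -2.4 0 0 0 0.16 -1"
}}

```text
time: 16.23
position: [0.4635, -0.1477, 0.2152]
tool_rot: [1.864, 2.528, 0.001]
ft_force: [0.6, -1.0, -0.5]
grip_width: 0.998
grip_force: 0.0
```

{"name": "jog_arm", "arguments": {
  "rows": "-3 -1.9 0 0 0 0.15 -1; -3.3 -1.4 0 0 0 0.15 -1; -3.4 -0.9 0 0 0 0.15 -1; 0 0 0 0 0 0 -1"
}}

```text
time: 16.73
position: [0.4359, -0.253, 0.2154]
tool_rot: [2.381, 2.047, -0.0]
ft_force: [0.9, 0.2, 0.2]
grip_width: 0.996
grip_force: 0.0
```

Run:
```python
from scale import *
s=ctrl.get_state();print(s["time"],s["position"])
t,img=grab(6); c,r=center(t,img); print(c,r)
for cc in (c,C0):
    for g0 in(-49.,): print("zero",marks(t,img,cc,g0)[:2])
    i=index(t,img,cc);print(i, np.mean([b for a,b in i]))
p=samp(t,img,c,np.arange(.034,.076,.0005),np.arange(-180,180,.5))
p=np.clip((p-p.min())*255/(np.percentile(p,99)-p.min()),0,255)
p=cv2.resize(p[::-1],(720,168)).astype(np.uint8)
a=cv2.resize(cv2.convertScaleAbs(img[200:290,275:395],alpha=1.6),(533,400),interpolation=cv2.INTER_CUBIC)
o=np.zeros((570,725,3),np.uint8);o[:400,:533]=a;o[402:570,:720]=p[...,None];cv2.imwrite("pics/r2.png",o)
```

```text
16.725 [ 0.43587652 -0.25300528  0.21537741]
[0.50833008 0.02320487] 0.05240447268951449
zero (np.float64(-48.49999999999982), np.float64(-34.210922840020444))
[(0.056, -10.25), (0.057, -9.75), (0.058, -9.5), (0.059, -9.5), (0.06, -9.25), (0.061, -9.0), (0.062, -9.0), (0.063, -20.0), (0.064, -20.0), (0.065, -20.0), (0.066, -20.0), (0.067, -20.0), (0.068, -20.0), (0.069, -20.0), (0.07, -20.0), (0.071, -20.0), (0.072, -20.0), (0.073, -20.0)] -15.902777777777779
zero (np.float64(-48.19999999999982), np.float64(-32.72507492648589))
[(0.056, -9.75), (0.057, -9.25), (0.058, -9.0), (0.059, -9.0), (0.06, -8.75), (0.061, -8.75), (0.062, -20.0), (0.063, -20.0), (0.064, -20.0), (0.065, -20.0), (0.066, -20.0), (0.067, -20.0), (0.068, -20.0), (0.069, -20.0), (0.07, -20.0), (0.071, -20.0), (0.072, -20.0), (0.073, -20.0)] -16.36111111111111
```

View pics/r2.png

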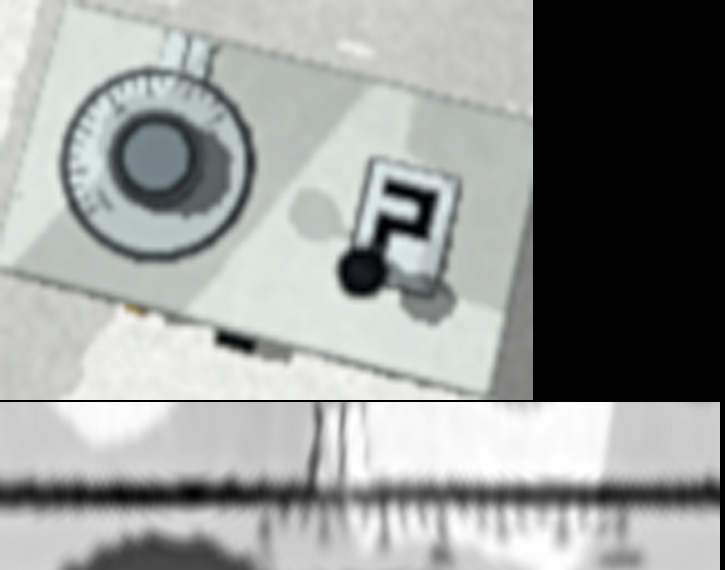

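Reading now: 0 mark at -48.5°, index at -9.2°, so about 39.3–39.7, which is fine. The picture shows the gate slot intact and the ball at crop (362,271). The plate's TL corner is at (372,155) and its BR corner at about (437,297). Next I locate the ball and the gate.

Run:
```python
from h import *
np.set_printoptions(precision=4,suppress=True)
d=imaging.get_image("top"); k=4.4444
c=lambda x,y,z:unproj(d,(x+.5)/k-.5+275,(y+.5)/k-.5+200,z)
b=c(362,271,.150); print("ball",b,"plate",(c(372,155,.079)+c(437,297,.079))/2)
# circle fit of dark ball
th=-.16; M=np.array([[np.cos(th),-np.sin(th)],[np.sin(th),np.cos(th)]])
g=M@[0,-.143]+[.5084,.0232]; print("gate",g,"ball local",M.T@(b[:2]-g))
for n,l in dict(start=(-.04,.022),c1=(0,.022),c2=(0,-.022),c3=(.04,-.022),end=(.04,.022)).items():
    l=np.array(l);z=np.sqrt(.155**2-l@l); w=M@l+g; q=M@(l*.077/z)+g
    uv=(proj(d,[*q,.079])-[275,200]+.5)*k-.5
    print(n,w,z,"slot crop px",uv)
rel([b[0],b[1],.215],th,5)
```

```text
ball [ 0.455  -0.0905  0.15  ] plate [ 0.4864 -0.1184  0.079 ]
gate [ 0.4856 -0.118 ] ball local [-0.0346  0.0222]
start [ 0.4496 -0.0899] 0.14812494725737457 slot crop px [374.9504 257.8398]
c1 [ 0.4891 -0.0963] 0.15343076614551596 slot crop px [384.2176 221.8175]
c2 [ 0.4821 -0.1397] 0.15343076614551596 slot crop px [422.5144 231.7562]
c3 [ 0.5216 -0.1461] 0.14812494725737457 slot crop px [431.5585 195.9502]
end [ 0.5286 -0.1026] 0.14812494725737457 slot crop px [392.0437 185.736 ]
3.19 -0.10 -0.00 0 0 0.003
3.18 -0.11 -0.00 0 0 0.003
3.18 -0.12 -0.00 0 0 0.003
3.18 -0.13 -0.00 0 0 0.003
3.18 -0.14 -0.00 0 0 0.003
```

The slot corners reproject onto the seen slot, so the model holds. Move over the ball.

{"name": "jog_arm", "arguments": {
  "rows": "3 -0.1 0 0 0 0.01 -1; 4.5 -0.1 0 0 0 0 -1; 4.5 -0.1 0 0 0 0 -1; 3 -0.1 0 0 0 0 -1; 1 -0.1 0 0 0 0 -1"
}}

```text
time: 17.7
position: [0.4565, -0.0887, 0.215]
tool_rot: [-2.382, -2.048, -0.0]
ft_force: [-0.5, -0.6, -0.4]
grip_width: 1.003
grip_force: 0.0
```

{"name": "jog_arm", "arguments": {
  "rows": "0 0 0 0 0 0 -1; 0 0 0 0 0 0 -1"
}}

```text
time: 17.95
position: [0.4561, -0.0926, 0.2151]
tool_rot: [2.389, 2.04, -0.0]
ft_force: [0.3, 0.4, -0.0]
grip_width: 1.002
grip_force: 0.0
```

Run:
```python
from h import *
s=ctrl.get_state();print(s["time"],s["position"],s["joint_positions"])
rel([.4552,-.0905,.130],-.16,1)
```

```text
17.95 [ 0.45613217 -0.092609    0.21511282] [-0.43605812 -0.10226929  0.54782516  1.91569596  0.05538969  1.31348379
 -0.06177606]
0.19 -0.13 8.51 0 0 0.003
```

{"name": "jog_arm", "arguments": {
  "rows": "0.2 -0.1 2 0 0 0 -1; 0 0 3 0 0 0 -1; 0 0 2.5 0 0 0 -1; 0 0 1 0 0 0 -1; 0 0 0 0 0 0 0",
  "force": 12
}}

```text
time: 18.58
position: [0.4553, -0.0897, 0.1299]
tool_rot: [-2.388, -2.041, 0.001]
ft_force: [0.3, 0.1, -0.5]
grip_width: 0.95
grip_force: 0.0
```

{"name": "jog_arm", "arguments": {
  "rows": "0 0 0 0 0 0 1; 0 0 0 0 0 0 1; 0 0 0 0 0 0 1; 0 0 0 0 0 0 1; 0 0 0 0 0 0 1"
}}

```text
time: 19.2
position: [0.4557, -0.0889, 0.1301]
tool_rot: [2.387, 2.043, 0.0]
ft_force: [-0.4, -0.0, 0.2]
grip_width: 0.398
grip_force: 0.0
```

{"name": "jog_arm", "arguments": {
  "rows": "0 0 0 0 0 0 1; 0 0 0 0 0 0 1; 0 0 0 0 0 0 1"
}}

```text
time: 19.58
position: [0.4553, -0.0888, 0.1301]
tool_rot: [-2.386, -2.042, 0.0]
ft_force: [-2.6, 0.7, 2.1]
grip_width: 0.313
grip_force: 12.0
```

Run:
```python
from h import *
s=ctrl.get_state();print(s["time"],s["position"],s["grip_width"]*87,s["grip_force"],s["ft_force"])
th=-.16; M=np.array([[np.cos(th),-np.sin(th)],[np.sin(th),np.cos(th)]]); g=np.array([.486,-.118])
print("local",M.T@(s["position"][:2]-g))
rel([*(M@[-.04,.022]+g),.129],th,1)
```

```text
19.575 [ 0.4553121  -0.08881903  0.13005351] 27.240594345913447 12.000761618837714 [-2.64359215  0.67949149  2.12146863]
local [-0.03494499  0.02391911]
-0.19 -0.51 0.11 0 0 0.005
```

The ball is held (27 mm). Pull it back to the open end, then push it along leg 1.

{"name": "jog_arm", "arguments": {
  "rows": "-0.1 -0.3 0.05 0 0 0 1; -0.1 -0.2 0.05 0 0 0 1; 0 0 0 0 0 0 1; 0 0 0 0 0 0 1"
}}

```text
time: 20.08
position: [0.4511, -0.0901, 0.1294]
tool_rot: [2.386, 2.042, 0.002]
ft_force: [3.5, 0.6, 0.4]
grip_width: 0.307
grip_force: 12.0
```

{"name": "jog_arm", "arguments": {
  "rows": "0 0.6 -0.1 0 0 0 1; 0 0.9 -0.2 0 0 0 1; 0 0.9 -0.1 0 0 0 1; 0 0.9 -0.1 0 0 0 1; 0 0.7 0 0 0 0 1"
}}

```text
time: 20.7
position: [0.4901, -0.0966, 0.1337]
tool_rot: [-2.387, -2.042, 0.002]
ft_force: [-2.4, 2.2, -0.3]
grip_width: 0.309
grip_force: 12.0
```

{"name": "jog_arm", "arguments": {
  "rows": "0 0 0 0 0 0 1; 0 0 0 0 0 0 1"
}}

```text
time: 20.95
position: [0.4902, -0.0966, 0.1338]
tool_rot: [2.386, 2.042, 0.0]
ft_force: [0.2, 0.4, -1.9]
grip_width: 0.309
grip_force: 12.0
```

```bash
cat > loc.py <<'E'
from h import *
s=ctrl.get_state();print(s["time"],s["position"],s["grip_width"]*87,s["ft_force"])
th=-.16; M=np.array([[np.cos(th),-np.sin(th)],[np.sin(th),np.cos(th)]]); g=np.array([.486,-.118])
print("local mm",1e3*M.T@(s["position"][:2]-g), "force local",M.T@s["ft_force"][:2])
E
python3 loc.py
```

```text
20.95 [ 0.4901749  -0.09662424  0.13383673] 26.88516902750389 [ 0.15244774  0.36350101 -1.91440137]
local mm [ 0.7160238  21.76786988] force local [0.09258823 0.38314582]
```

{"name": "jog_arm", "arguments": {
  "rows": "-0.7 0 0 0 0 0 1; -1 0 -0.05 0 0 0 1; -1 -0.05 0 0 0 0 1; -1 0 0.05 0 0 0 1; -0.7 0 0 0 0 0 1"
}}

```text
time: 21.58
position: [0.4822, -0.1403, 0.1335]
tool_rot: [-2.387, -2.042, -0.0]
ft_force: [2.0, 2.3, -6.4]
grip_width: 0.309
grip_force: 12.0
```

{"name": "jog_arm", "arguments": {
  "rows": "0 0 0 0 0 0 1; 0 0 0 0 0 0 1"
}}

```text
time: 21.82
position: [0.4821, -0.14, 0.1336]
tool_rot: [-2.387, -2.043, 0.002]
ft_force: [-0.3, 0.1, -5.5]
grip_width: 0.307
grip_force: 12.0
```

```bash
python3 loc.py
```

```text
21.825 [ 0.48212226 -0.14000839  0.13357511] 26.7025208644053 [-0.25722791  0.07771533 -5.51549191]
local mm [ -0.32186881 -22.34508167] force local [-0.26632388  0.03574161]
```

Corner 2 reached. Leg 3.

{"name": "jog_arm", "arguments": {
  "rows": "0 0.7 0.05 0 0 0 1; 0 0.9 0.1 0 0 0 1; 0 0.9 0.2 0 0 0 1; 0 0.9 0.2 0 0 0 1; 0 0.6 0.05 0 0 0 1"
}}

```text
time: 22.45
position: [0.5217, -0.1459, 0.1274]
tool_rot: [-2.386, -2.042, 0.003]
ft_force: [-8.2, 0.1, 3.0]
grip_width: 0.306
grip_force: 12.0
```

{"name": "jog_arm", "arguments": {
  "rows": "0 0 0 0 0 0 1; 0 0 0 0 0 0 1"
}}

```text
time: 22.7
position: [0.5216, -0.1459, 0.1275]
tool_rot: [-2.386, -2.042, 0.001]
ft_force: [-3.7, 0.0, -2.2]
grip_width: 0.309
grip_force: 12.0
```

```bash
python3 loc.py
```

```text
22.7 [ 0.52163665 -0.14585577  0.12752575] 26.90661096787818 [-3.74608224  0.048127   -2.16536679]
local mm [ 39.61940188 -21.8224143 ] force local [-3.7059021  -0.54930682]
```

Leg 4, pressing slightly past nominal to seat it home.

{"name": "jog_arm", "arguments": {
  "rows": "0.7 0 -0.1 0 0 0 1; 1 0 -0.1 0 0 0 1; 1 0 0 0 0 0 1; 1 0 0.1 0 0 0 1; 0.7 0 0.1 0 0 0 1"
}}

```text
time: 23.32
position: [0.5287, -0.1017, 0.1283]
tool_rot: [-2.386, -2.043, 0.001]
ft_force: [-5.3, -2.7, -2.2]
grip_width: 0.309
grip_force: 12.0
```

{"name": "jog_arm", "arguments": {
  "rows": "0.1 0 0 0 0 0 1; 0.1 0 0 0 0 0 1; 0 0 0 0 0 0 1"
}}

```text
time: 23.7
position: [0.529, -0.0998, 0.128]
tool_rot: [-2.386, -2.042, -0.0]
ft_force: [-4.7, 0.7, -3.3]
grip_width: 0.309
grip_force: 12.0
```

```bash
python3 loc.py
```

```text
23.7 [ 0.528998   -0.09984289  0.12803026] 26.85690816602303 [-4.70927804  0.69152473 -3.28457354]
local mm [39.55603997 24.77556355] force local [-4.75930025 -0.06758165]
```

{"name": "jog_arm", "arguments": {
  "rows": "0.1 0 0 0 0 0 1; 0.1 0 0 0 0 0 1; 0 0 0 0 0 0 1; 0 0 0 0 0 0 1"
}}

```text
time: 24.2
position: [0.529, -0.0994, 0.128]
tool_rot: [2.388, 2.042, -0.002]
ft_force: [-4.2, -2.1, -4.2]
grip_width: 0.312
grip_force: 12.0
```

```bash
python3 loc.py
```

```text
24.2 [ 0.52903328 -0.09942552  0.12796334] 27.123704954993624 [-4.24468419 -2.0724549  -4.16865713]
local mm [39.52437499 25.19322237] force local [-3.86028824 -2.7222395 ]
```

The end wall is felt at y +25 mm, which is nominal plus the slot play. Relieve slightly, release and retreat.

{"name": "jog_arm", "arguments": {
  "rows": "-0.2 0 0 0 0 0 1; -0.1 0 0 0 0 0 1; 0 0 0 0 0 0 0.5; 0 0 0 0 0 0 -0.2; 0 0 0 0 0 0 -1"
}}

```text
time: 24.82
position: [0.5315, -0.1014, 0.1296]
tool_rot: [2.384, 2.041, 0.007]
ft_force: [0.6, 0.1, 1.0]
grip_width: 0.457
grip_force: 0.0
```

{"name": "jog_arm", "arguments": {
  "rows": "0 0 0 0 0 0 -1; 0 0 -1.5 0 0 0 -1; 0 0 -4 0 0 0 -1; 0 0 -4 0 0 0 -1; 0 0 -2 0 0 0 -1"
}}

```text
time: 25.45
position: [0.5306, -0.1019, 0.247]
tool_rot: [2.384, 2.04, 0.007]
ft_force: [0.5, 0.1, 0.5]
grip_width: 0.97
grip_force: 0.0
```

{"name": "jog_arm", "arguments": {
  "rows": "-4 -1 0 0 0 0 -1; -5 -2 0 0 0 0 -1; -5 -2 0 0 0 0 -1; -4 -1.5 0 0 0 0 -1; 0 0 0 0 0 0 -1"
}}

```text
time: 26.08
position: [0.435, -0.2736, 0.2447]
tool_rot: [2.393, 2.032, 0.002]
ft_force: [-0.5, 0.1, -0.3]
grip_width: 0.998
grip_force: 0.0
```

Run:
```python
from scale import *
s=ctrl.get_state();print(s["time"],s["position"],s["ft_force"])
t,img=grab(6); c,r=center(t,img); print(c,r)
for cc in (c,C0): print("zero",marks(t,img,cc,-49.)[:2],index(t,img,cc)[1:7])
d=imaging.get_image("side")["img"]
a=cv2.resize(cv2.convertScaleAbs(img[120:310,180:480],alpha=1.6),(750,475),interpolation=cv2.INTER_CUBIC)
print("end px",(proj(t,[.5286,-.1026,.148])-[180,120]+.5)*2.5)
cv2.imwrite("pics/f.png",a)
```

```text
26.075 [ 0.43503307 -0.27355532  0.24473736] [-0.49751506  0.09756204 -0.28529749]
[0.50833907 0.02320543] 0.05240804160801656
zero (np.float64(-48.49999999999982), np.float64(-34.283511655960474)) [(0.057, -9.5), (0.058, -9.5), (0.059, -9.25), (0.06, -9.25), (0.061, -9.0), (0.062, -9.0)]
zero (np.float64(-48.19999999999982), np.float64(-32.776920634738104)) [(0.057, -9.25), (0.058, -9.0), (0.059, -9.0), (0.06, -8.75), (0.061, -8.75), (0.062, -20.0)]
end px [459.94817616 275.12819231]
```

View pics/f.png

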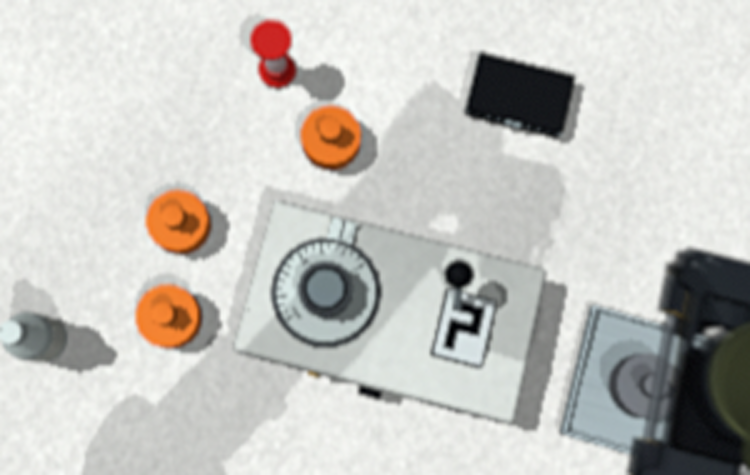

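The ball is at (459,274), against (460,275) expected for gate_end. The scale still reads about 39.4, the cap stands in the tray, and the other things are where they were. Hand in.

```bash
python3 -c "
from bench import ticket
print(ticket.close_job())"
```

```text
the job is handed in; nothing more can be done
None
```

I handed the job in at about 26 s: the cap stands knob up in the tray, the scale reads about 39.4° at the index by camera (target 40°), the lever is home in the end notch, and nothing else on the desk was moved.

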